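Clear the jammed pin from the marking machine and latch its guard

TASK

A pin has jammed in the sloping discharge spout of the pin-marking machine. Take the drift from the top of the small beige instrument to the left of it, push it down the bore from the upper mouth inside the open chamber until the pin drops into the bin in front, and lay the drift back flat on that instrument. Then slide the guard shut until its latch clicks in; leave the bin where it stands and the other things undisturbed.

Things in the scene. Friction and masses are not known exactly. Their poses are not given: they have to be found in the camera images.
- machine: Pin-marking machine, fixed: pale grey housing 320 mm wide, 170 mm deep, top 134 mm over the worktop. Left half: open work chamber; right half: control box with knobs. Origin on the worktop under it; x to its rear, y to its left, z up. Rear wall at x = 74 to 80 mm, 134 mm high. Front guide rail at x = -93 to -74 mm, top 143 mm high. Stylus head inside the chamber at the left rear, below 134 mm
- spout: Aluminium block, 36 x 40 mm, in the chamber's front wall (machine x -105, y 70 mm) with a round bore, 18 mm wide, 55 mm long, sloping down to the front 35 deg below level. Origin: centre of the bore's lower end, 83 mm high, over the bin. z: up the bore, to the rear, 55 deg from vertical; y: machine's left; x: square to the bore, down and rearwards. The way up the axis from the mouth is free
- bore_mouth (a point): Centre of the bore's upper mouth (spout z = +55 mm, 115 mm over the worktop), rim chamfered 2 mm, where the drift goes in. Before it, up to spout z = +85 mm, runs an open trough below the axis: side walls 10 mm left and right of the axis, floor 16 mm below it, open above
- pin: Turned steel pin, 16 mm diameter, 24 mm long; origin at its middle. At the start jammed in the bore, middle 35 mm up from the lower end, upper end 8 mm below the mouth, held by a sprung shoe: 7 to 15 N along the bore move it. It drops only when nearly all of it is out, so the drift's tip must reach the lower end (spout z about 0 to -10 mm). Its axis is its own direction (0.82, 0, 0.57)
- drift: Push rod lying on the flat top (x 0.51 to 0.77, y 0.14 to 0.325, z = 0.100 m) of the beige instrument left of the machine, tip towards the robot: octagonal dark grip 22 mm over flats, 50 mm long, then a round shaft 11 mm thick, 105 mm long; 0.16 kg. Origin: middle of the grip on the axis, 11 mm over the instrument's top; x: to the tip at +130 mm, which droops 3 deg; a button ends at -30 mm
- drift_tip (a point): Middle of the drift's flat tip
- bin: Loose grey parts bin in front of the machine under the spout, 105 mm front to rear, 146 mm wide, 52 mm high (its right wall only 30 mm), walls and floor 3 mm. Origin: under its middle, on the worktop; x points to the machine's left (along the 146 mm), y to the robot
- guard (a joint): How far the sliding guard is open, m: 0 = against its bumpers, 0.118 to 0.140 at the start. It is an aluminium frame with a clear window, 166 x 141 mm, on rails over the machine's top, and shuts towards the machine's left (+y). Friction about 2 N; it stays where it is left. It catches when pushed below about 0.002 and may then play back to 0.002
- guard_grip (a point): Middle of the upper edge of the guard's grip, an upright black rail on the guard, 100 mm long front to rear, 12 mm thick, 32 mm high; 177 mm over the worktop; moves with the guard. The guard's top around it is 147 mm high. Push the rail's right face towards the machine's left, or pinch it from above; 70 mm to its left and 35 mm to its right are free, flat guard, and beyond that on the right the control box's flat top
- latch (a joint): Sprung steel hook on the machine's left cheek, rad: 0 = down (at rest, before and after catching), up to 0.3 while its nose rides up the ramp of the strike on the guard's leading edge in the last 20 mm of travel; then it drops behind the strike with a click. Pushing the guard over it takes about 7 to 13 N
- micrometer: outside micrometer lying in front of the control box, 132 x 44 mm, 16 mm high; origin under its middle
- pin_b: an earlier, good pin of the same size (16 mm diameter, 24 mm), standing upright on the worktop right of the bin; origin under its middle
- weight: calibration weight with a neck, 29 mm diameter, 48 mm high, on the worktop to the right; origin under its middle
- hex_key: hex key, 98 x 29 mm, 6 mm high, on the worktop to the right; origin under its middle

How it is judged:
On the way, in this order (a step that is already met when the one before it is completed fails the run):
1. the pin has been driven out of the bore's lower end with the drift, whose tip is then still at least 25 mm inside the bore (z of drift_tip in the frame of spout below 0.03 m and x of drift_tip in the frame of spout between -0.007 and 0.007 m and y of drift_tip in the frame of spout between -0.007 and 0.007 m and z of pin in the frame of spout below -0.008 m), for 0.05 s.
2. the drift lies flat and still on top of the beige instrument, let go (height (world z) of drift between 0.105 and 0.122 m and world x of drift between 0.51 and 0.77 m and world y of drift between 0.14 and 0.325 m and angle between drift's own x axis and vertical between 1.42 and 1.72 rad and linear speed of drift below 0.03 m/s and contact force between the fingers and drift below 0.1 N), for 0.1 s.
3. the guard is fully shut and its latch has dropped behind the strike (value of joint guard below 0.005 m and value of joint latch below 0.06 rad), for 0.2 s.
At the end, for the whole second after the job is handed in: The guard is within 5 mm of its bumpers with the latch hook down (within 0.06 rad of rest), the pin lies at rest inside the upright bin, and the drift lies flat (within 8 degrees of level, the middle of its grip within the instrument's top) and still on the beige instrument (all of step 3 and x of pin in the frame of bin between -0.073 and 0.073 m and y of pin in the frame of bin between -0.052 and 0.052 m and z of pin in the frame of bin between 0 and 0.05 m and linear speed of each of pin, drift below 0.03 m/s and angle between bin's own z axis and vertical below 0.1 rad and height (world z) of drift between 0.105 and 0.122 m and world x of drift between 0.51 and 0.77 m and world y of drift between 0.14 and 0.325 m and angle between drift's own x axis and vertical between 1.42 and 1.72 rad); the robot touches nothing.
It fails at once if the bin is pushed more than 40 mm from where it stood (distance of bin from where it was at the start of the episode above 0.04 m).
It fails at once if a bystander is moved more than 30 mm (distance of any of micrometer, pin_b, weight, hex_key from where it was at the start of the episode above 0.03 m).
It also fails if it takes over 72 s, if anything falls off the work surface, if the arm or the gripper's body presses on something with over 40 N, if the wrist force passes 120 N, or if a joint passes its speed limit or range.

ROBOT

A 6-joint arm with a two-finger parallel gripper is mounted at the origin on a cart in front of the work surface, level with it; the furniture and walls round the work are solid. World frame = base frame: x ahead of the robot, y to its left, z up, the work surface at z = 0. Lengths are in m, angles in rad, forces in N, time in s.
With the tool pointing down it reaches from about 0.375 to 0.975 m from the base axis. Payload 3.8 kg.
Tool frame: the origin (TCP) lies midway between the tips of the shut fingers; the grasp point (between the pads) lies 19 mm behind it; x points along the fingers, z is the direction in which the jaws open and shut, and the axes are right-handed (so a half turn about x gives the same grasp; the last joint's range is limited). The gripper opens to 85 mm and grips with 20 to 120 N. Pads are 22 mm wide; open, the fingers measure 114 mm over their backs; the gripper's body (76 mm by 85 mm) begins 54 mm behind the grasp point. The pads swing forward as they close: fully open they stand 13 mm farther back than shut.
Start: joints at [1.188, 0.264, 1.604, -0, 1.274, -0.037], TCP at [0.229, 0.635, 0.231] pointing down, gripper open.
Joint ranges: [-2.63, 2.63], [-0.94, 2.18], [0.31, 2.57], [-1.31, 4.45], [0, 2.66], [-2.55, 2.55]. Speed limits (rad/s): [2.57, 2.57, 3.14, 3.14, 3.14, 3.14].

INTERFACE

Orientations are given as a rotation vector (axis times angle).
In Python, from workcell import * gives the robot as it stands. The module is installed in compiled form; this text tells all that it offers.
- The arm moves only by the tool carry_out, never from a script. Its arguments are lists of equal length, an entry for each row: "offset": the shift along the tool's x, y, z in cm, a list of three; "delta_rot": the turn, a rotation vector about the tool's x, y, z in degrees, a list of three. A call has exactly 5 rows; each row shifts and turns the commanded pose from where the row before left it, along the tool's axes as they then stand; what a row does not reach is not made up. A row lasts 1/12 s, in which the tool goes at most 41.7 mm and 7.16 degrees, less where a joint would pass 70% of its speed; a pose out of reach is approached as far as the arm can. A call is refused whole if a number of a shift passes 4.17 or a number of a turn 7.16, either way. A call with a gripper value outside its range is refused whole. "fingers" is the opening, from -1 (shut) to 1 (fully open), set as the call begins (left out, the last holds). The fingers move at their own pace and stop on an object; "newtons" is the grip in N (left out, the last holds). Time passes only in rows, so rows that do not move let the fingers close, or fill a call up. It gives the time, the measured TCP pose, the force and the opening at its end, in the units of the state.
- read_state(): the state, without advancing time (a new reading comes with each control period).
- read_camera(name): name is "scene" or "side" or "wrist"; returns (picture, depth): 480x640x3 uint8, red, green, blue; 480x640 float32, m along the optical axis (not along the pixel's ray), 0 where there is no reading.
- get_calibration(name): a dict with "fx", "fy", "cx", "cy" (pixels), "distortion" ([k1, k2, p1, p2, k3] as OpenCV has them; the pictures are not rectified), "R" (3x3) and "t" (3): a world point X has camera coordinates R X + t; the wrist camera has in their place "mount" (4x4, takes a point from camera to tool coordinates, whose origin is the TCP and whose axes are the tool frame's). Camera axes: x right, y down, z forward; pixel columns grow to the right and rows downward; lengths in m; the calibration is good to about 2 mm. A picture is of the moment at which its call begins: read the wrist's pose just before it. get_calibration takes no time and is no camera call.
- finish_job(): hands the job in, once; it reports no verdict.
The state is a dict: "time": time; "q": joint angles; "joint_vel": joint speeds; "joint_torque": joint torques, N m; "tool_pos": TCP position; "tcp_rot": TCP orientation; "wrist_force": force on the tool from outside, world axes, zero at the start; "torque": the same for the moment, N m; "width": opening from 0.0 (shut) to 1.0 (fully open).
Only numpy, scipy, OpenCV 4.12 (cv2) and the standard library are available. Lean on these libraries where they do the work, as an engineer would, in place of code of your own. Each camera call takes 0.05 s, during which the arm holds its last target. There are 200 camera calls.

## Working session

There is one attempt and no reset: what is moved stays moved. The work goes in short steps, Python scripts to look and compute and a tool call to move; the robot and the scene stay as the last step left them, time stands still between calls to the robot, and variables do not carry over. Pictures are saved under pics/ and viewed, about 8 in all and at most 12, crops included, and the job is handed in when it is done.

Besides the shell and the picture viewer there is one more tool, called after "Call:" in YAML: its name, and indented under it one key for each argument. carry_out: Moves the arm, as the interface text tells. Its arguments: {"type":"object","properties":{"offset":{"type":"array"},"delta_rot":{"type":"array"},"fingers":{"type":"number"},"newtons":{"type":"number"}},"required":["offset","delta_rot"]}

```bash
mkdir -p pics; cat > h.py <<'E'
from workcell import *
import numpy as np, cv2
from scipy.spatial.transform import Rotation as Rn
def cam(name):
    s=read_state(); c=get_calibration(name); im,d=read_camera(name)
    if 'mount' in c:
        T=np.eye(4);T[:3,:3]=Rn.from_rotvec(s['tcp_rot']).as_matrix();T[:3,3]=s['tool_pos']
        M=T@np.array(c['mount'])
    else:
        M=np.eye(4);R=np.array(c['R']);M[:3,:3]=R.T;M[:3,3]=-R.T@np.array(c['t'])
    K=np.array([[c['fx'],0,c['cx']],[0,c['fy'],c['cy']],[0,0,1]])
    return im,d,M,K,np.array(c['distortion'],float)
def save(f,n):
    im,d,M,K,D=cam(n); cv2.imwrite(f'pics/{f}.png',im[:,:,::-1]); np.savez(f'pics/{f}.npz',im=im,d=d,M=M,K=K,D=D)
def load(f):
    return np.load(f'pics/{f}.npz')
def ray(z,u,v):
    p=cv2.undistortPoints(np.array([[[u,v]]],float),z['K'],z['D'])[0,0]
    return np.array([p[0],p[1],1])
def px(z,u,v,w=1,depth=None):
    if depth is None:
        a=z['d'][int(v)-w:int(v)+w+1,int(u)-w:int(u)+w+1]; depth=np.median(a[a>0])
    return (z['M']@np.append(ray(z,u,v)*depth,1))[:3]
def atz(z,u,v,h):
    r=z['M'][:3,:3]@ray(z,u,v);o=z['M'][:3,3];return o+r*(h-o[2])/r[2]
def proj(z,X):
    Mi=np.linalg.inv(z['M']);rv=cv2.Rodrigues(Mi[:3,:3])[0]
    return cv2.projectPoints(np.array(X,float).reshape(-1,1,3),rv,Mi[:3,3],z['K'],z['D'])[0][:,0]
E
python3 - <<'E'
from h import *
save('s1','scene');save('d1','side')
s=read_state();print(s)
for n in('scene','side','wrist'):
    c=get_calibration(n);print(n,c)
E
```

```text
{'time': 0.1, 'q': array([ 1.18809557e+00,  2.64673891e-01,  1.60526609e+00,  1.63399525e-05,
        1.27371590e+00, -3.68902263e-02]), 'joint_vel': array([ 7.69738969e-05, -1.52331048e-03, -3.41384627e-03,  5.80177522e-04,
       -2.31606505e-04,  4.99273654e-04]), 'joint_torque': array([-8.79934269e-04, -5.16710222e+01, -3.68587804e+01, -9.05088041e-05,
        6.42567000e-03,  8.34669805e-06]), 'tool_pos': array([0.22853429, 0.63441395, 0.23007371]), 'tcp_rot': array([-0.95195309,  1.35496994,  0.95011689]), 'wrist_force': array([ 0.10473213, -0.54987876, -0.78317685]), 'torque': array([-0.04728983,  0.03919974, -0.03389767]), 'width': 0.9972693073751099}
scene {'fx': 472.17427859249744, 'fy': 472.17427859249744, 'cx': 316.823988349376, 'cy': 236.76149095347216, 'distortion': array([0.04261492, 0.        , 0.        , 0.        , 0.        ]), 'R': array([[ 0.78306906, -0.62187946,  0.00829297],
       [-0.43627698, -0.55876426, -0.70529774],
       [ 0.44324399,  0.54867881, -0.7088627 ]]), 't': array([-0.48237038,  0.25104131,  0.94248347])}
side {'fx': 593.1398828358984, 'fy':
[... 245 characters left out ...]
01, -4.67233622e-01, -8.75249311e-01],
       [ 2.28128709e-01,  8.44996768e-01, -4.83671122e-01]]), 't': array([-0.54862202,  0.13817652,  1.6583877 ])}
wrist {'fx': 381.9180685785889, 'fy': 381.9180685785889, 'cx': 317.50136689047326, 'cy': 240.8197042155588, 'distortion': array([-0.07805941,  0.        ,  0.        ,  0.        ,  0.        ]), 'mount': array([[-6.84582334e-04, -2.78597287e-01,  9.60407769e-01,
        -1.42899059e-01],
       [-1.52706338e-03, -9.60406583e-01, -2.78598031e-01,
         7.06502408e-02],
       [ 9.99998600e-01, -1.65732683e-03,  2.32041665e-04,
         3.74375916e-05],
       [ 0.00000000e+00,  0.00000000e+00,  0.00000000e+00,
         1.00000000e+00]])}
```

View pics/s1.png

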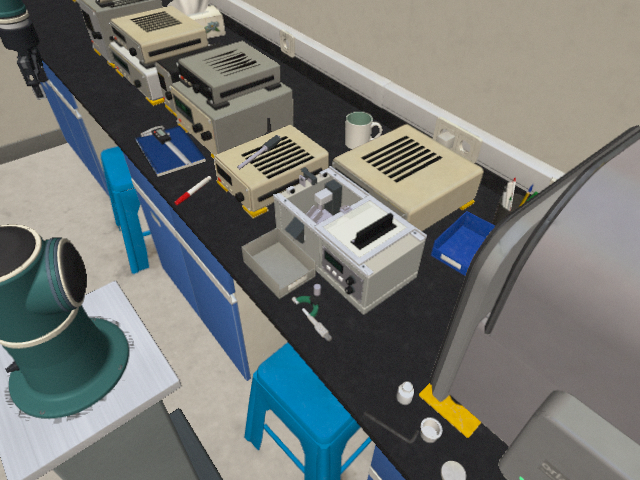

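View pics/d1.png

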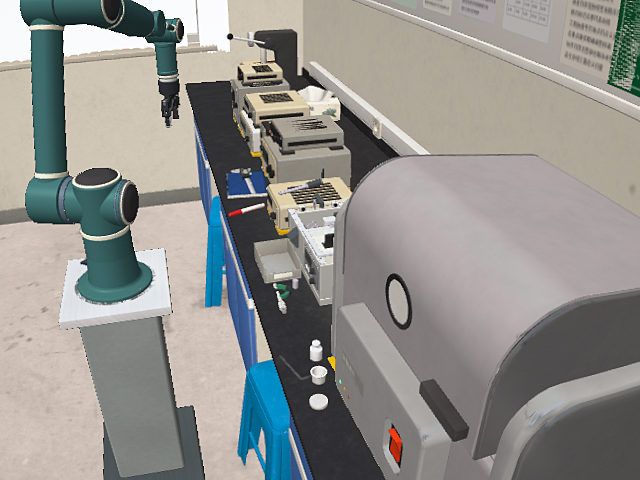

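Scene: drift on the beige instrument about (240–285, 137–165), machine at (350, 235), bin at (278, 262). The side view adds little. I'll enlarge the scene.

```bash
python3 - <<'E'
from h import *
z=load('s1');im=z['im'][110:310,200:440]
cv2.imwrite('pics/c1.png',cv2.resize(im[:,:,::-1],None,fx=3.333,fy=3,interpolation=cv2.INTER_CUBIC))
# drift axis + depth of picks
for u,v in[(245,162),(282,137),(268,146),(355,247)]: print(u,v,px(z,u,v).round(3))
E
```

```text
245 162 [0.555 0.226 0.11 ]
282 137 [0.707 0.274 0.1  ]
268 146 [0.638 0.241 0.117]
355 247 [ 0.553 -0.204  0.146]
```

View pics/c1.png

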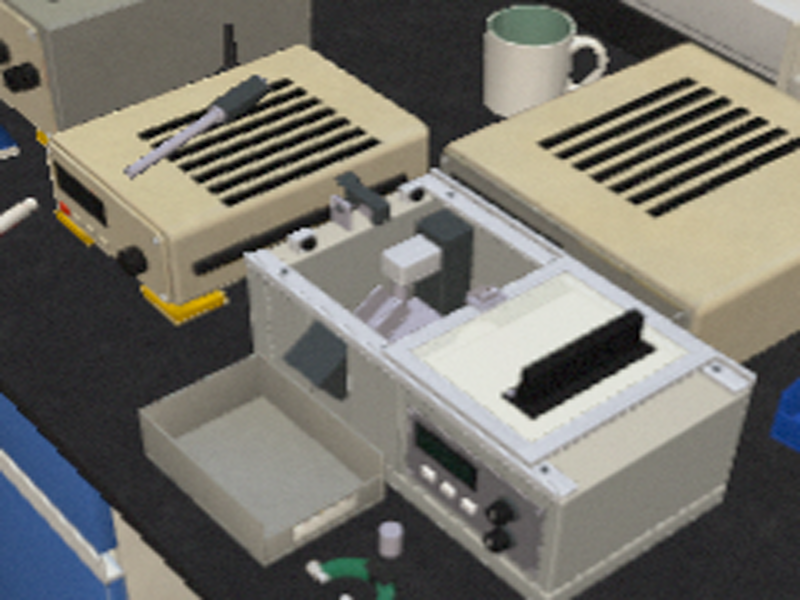

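```bash
python3 - <<'E'
from h import *
z=load('s1')
f=lambda x,y:(200+x/3.333,110+y/3)
for n,x,y,h in[('tip',128,174,.105),('gripfront',213,110,.115),('gripend',262,80,.115),('LF',250,256,.138),('RF',560,490,.138),('RR',752,374,.138),('LR',432,172,.138),('grip near',520,388,.177),('grip far',641,312,.177),('binLfront',140,412,.052),('binRf',265,560,.052),('binR rear',384,490,.03),('binLR',262,355,.052),('spoutface',325,362,.083)]:
    u,v=f(x,y); print(n,np.round((u,v),1),atz(z,u,v,h).round(3),px(z,u,v).round(3))
s=read_state();print(Rn.from_rotvec(s['tcp_rot']).as_matrix().round(3))
E
```

```text
tip [238.4 168. ] [0.531 0.221 0.105] [0.532 0.222 0.104]
gripfront [263.9 146.7] [0.629 0.248 0.115] [0.629 0.247 0.115]
gripend [278.6 136.7] [0.688 0.263 0.115] [0.683 0.255 0.121]
LF [275.  195.3] [0.522 0.04  0.138] [0.52  0.037 0.141]
RF [368.  273.3] [ 0.53  -0.268  0.138] [ 0.53  -0.269  0.139]
RR [425.6 234.7] [ 0.701 -0.264  0.138] [ 0.699 -0.266  0.141]
LR [329.6 167.3] [0.691 0.045 0.138] [0.69  0.044 0.138]
grip near [356.  239.3] [ 0.547 -0.21   0.177] [ 0.56  -0.198  0.159]
grip far [392.3 214. ] [ 0.658 -0.202  0.177] [ 0.684 -0.18   0.147]
binLfront [242.  247.3] [0.409 0.02  0.052] [0.411 0.023 0.049]
binRf [279.5 296.7] [ 0.395 -0.151  0.052] [ 0.414 -0.12   0.005]
binR rear [315.2 273.3] [ 0.506 -0.132  0.03 ] [ 0.521 -0.114  0.002]
binLR [278.6 228.3] [0.513 0.02  0.052] [0.515 0.024 0.047]
spoutface [297.5 230.7] [ 0.526 -0.041  0.083] [ 0.511 -0.062  0.108]
[[-0.001 -0.941  0.339]
 [-0.002  0.339  0.941]
 [-1.     0.    -0.002]]
```

```bash
python3 - <<'E'
from h import *
z=load('s1')
for u,v in[(230,65),(180,68),(278,75),(240,90),(173,85),(205,45)]: print(u,v,px(z,u,v).round(3))
E
```

```text
230 65 [0.699 0.51  0.223]
180 68 [0.588 0.61  0.207]
278 75 [0.811 0.432 0.19 ]
240 90 [0.673 0.423 0.191]
173 85 [0.567 0.64  0.149]
205 45 [0.798 0.864 0.134]
```

Call:
carry_out:
  offset:
    - [-2.4, 0, 0]
    - [-2.4, 0, 0]
    - [-2.4, 0, 0]
    - [-2.4, 0, 0]
    - [-2.4, 0, 0]
  delta_rot:
    - [0, 0, 0]
    - [0, 0, 0]
    - [0, 0, 0]
    - [0, 0, 0]
    - [0, 0, 0]
  fingers: 0.4
  newtons: 90

```text
time: 0.52
tool_pos: [0.2286, 0.6346, 0.3516]
tcp_rot: [-0.952, 1.354, 0.95]
wrist_force: [-0.3, 0.2, -0.9]
width: 0.7
```

Call:
carry_out:
  offset:
    - [0, -3.53, -1.43]
    - [0, -3.53, -1.43]
    - [0, -3.53, -1.43]
    - [0, -3.53, -1.43]
    - [0, -3.53, -1.43]
  delta_rot:
    - [0, 0, 0]
    - [0, 0, 0]
    - [0, 0, 0]
    - [0, 0, 0]
    - [0, 0, 0]

```text
time: 0.93
tool_pos: [0.3713, 0.5065, 0.3507]
tcp_rot: [-0.952, 1.354, 0.951]
wrist_force: [0.7, -0.4, 0.6]
width: 0.698
```

Call:
carry_out:
  offset:
    - [0, -3.53, -1.43]
    - [0, -3.53, -1.43]
    - [0, -3.53, -1.43]
    - [0, -3.53, -1.43]
    - [0, -3.53, -1.43]
  delta_rot:
    - [0, 0, 0]
    - [0, 0, 0]
    - [0, 0, 0]
    - [0, 0, 0]
    - [0, 0, 0]

```text
time: 1.35
tool_pos: [0.5133, 0.3792, 0.3507]
tcp_rot: [-0.951, 1.354, 0.951]
wrist_force: [-0.4, 0.3, 0.4]
width: 0.7
```

Call:
carry_out:
  offset:
    - [0, -3.53, -1.43]
    - [0, -3.53, -1.43]
    - [0, -3.53, -1.43]
    - [0, -3.53, -1.43]
    - [0, -3.53, -1.43]
  delta_rot:
    - [0, 0, 0]
    - [0, 0, 0]
    - [0, 0, 0]
    - [0, 0, 0]
    - [0, 0, 0]

```text
time: 1.77
tool_pos: [0.6552, 0.2522, 0.3506]
tcp_rot: [-0.951, 1.354, 0.951]
wrist_force: [0.3, -0.4, 0.1]
width: 0.702
```

Call:
carry_out:
  offset:
    - [1, 0, 0]
    - [1, 0, 0]
    - [1, 0, 0]
    - [1, 0, 0]
    - [0, 0, 0]
  delta_rot:
    - [-6.96, 0, 0]
    - [-6.96, 0, 0]
    - [-6.96, 0, 0]
    - [-6.96, 0, 0]
    - [-6.96, 0, 0]

```text
time: 2.18
tool_pos: [0.653, 0.253, 0.3073]
tcp_rot: [-1.401, 1.076, 1.407]
wrist_force: [0.0, 0.4, -1.0]
width: 0.702
```

```bash
python3 - <<'E'
from h import *
s=read_state();print(s['tool_pos'],s['q']);print(Rn.from_rotvec(s['tcp_rot']).as_matrix().round(3))
save('w1','wrist')
E
```

```text
[0.65298179 0.25298617 0.30725173] [ 3.34044143e-01  2.82369690e-01  1.44304186e+00  3.31974497e-05
  1.42209587e+00 -1.50384306e+00]
[[-0.006 -0.965 -0.264]
 [-0.002 -0.264  0.965]
 [-1.     0.006 -0.   ]]
```

View pics/w1.png

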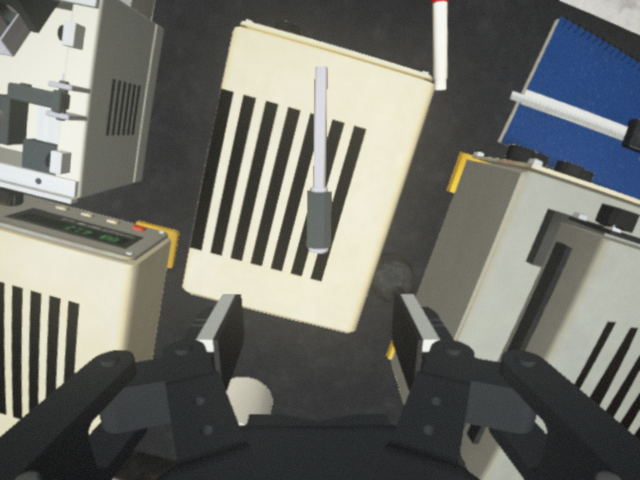

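Wrist view: drift tip at (320, 68), grip from (318, 190) to the button at (318, 252); it lies about along the image column. Machine at upper left.

```bash
python3 - <<'E'
from h import *
z=load('w1')
t=atz(z,320.5,67,.104);a=atz(z,319,190,.122);b=atz(z,318,247,.122);t2=atz(z,320.5,68,.109)
print(t,a,b,px(z,318,215))
d=(b-t2);print(np.degrees(np.arctan2(d[1],d[0])),np.linalg.norm(b-t))
d/=np.linalg.norm(d)
g=t+.130*d;print('grip mid',g)
s=read_state();R=Rn.from_rotvec(s['tcp_rot']).as_matrix();tgt=np.array([g[0],g[1],.103])
print('tool shift cm',R.T@(tgt-s['tool_pos'])*100)
E
```

```text
[0.532132   0.22271733 0.104     ] [0.63137773 0.24841664 0.122     ] [0.68115955 0.26108063 0.122     ] [0.65254517 0.25328523 0.12352507]
14.441035058428861 0.15493531567521107
grip mid [0.65756849 0.25501973 0.11505628]
tool shift cm [20.52847385 -0.56326792  0.06484839]
```

Call:
carry_out:
  offset:
    - [3.2, -0.3, 0.06]
    - [3.2, -0.2, 0]
    - [3.2, 0, 0]
    - [3.2, 0, 0]
    - [3.0, 0, 0]
  delta_rot:
    - [0.9, 0, 0]
    - [0, 0, 0]
    - [0, 0, 0]
    - [0, 0, 0]
    - [0, 0, 0]

```text
time: 2.65
tool_pos: [0.6585, 0.2555, 0.1514]
tcp_rot: [-1.386, 1.085, 1.386]
wrist_force: [-0.2, -0.1, -0.5]
width: 0.696
```

Call:
carry_out:
  offset:
    - [2.0, 0, 0]
    - [1.4, 0, 0]
    - [0.8, 0, 0]
    - [0.4, 0, 0]
    - [0, 0, 0]
  delta_rot:
    - [0, 0, 0]
    - [0, 0, 0]
    - [0, 0, 0]
    - [0, 0, 0]
    - [0, 0, 0]

```text
time: 3.07
tool_pos: [0.6591, 0.2557, 0.1073]
tcp_rot: [-1.387, 1.083, 1.388]
wrist_force: [0.9, 0.3, 0.2]
width: 0.697
```

Call:
carry_out:
  offset:
    - [0, 0, 0]
    - [0, 0, 0]
    - [0, 0, 0]
    - [0, 0, 0]
    - [0, 0, 0]
  delta_rot:
    - [0, 0, 0]
    - [0, 0, 0]
    - [0, 0, 0]
    - [0, 0, 0]
    - [0, 0, 0]
  fingers: -1
  newtons: 90

```text
time: 3.48
tool_pos: [0.6601, 0.2561, 0.1093]
tcp_rot: [-1.389, 1.08, 1.386]
wrist_force: [0.1, 0.5, 5.2]
width: 0.226
```

Call:
carry_out:
  offset:
    - [0, 0, 0]
    - [0, 0, 0]
    - [0, 0, 0]
    - [0, 0, 0]
    - [0, 0, 0]
  delta_rot:
    - [0, 0, 0]
    - [0, 0, 0]
    - [0, 0, 0]
    - [0, 0, 0]
    - [0, 0, 0]

```text
time: 3.9
tool_pos: [0.6601, 0.2561, 0.1093]
tcp_rot: [-1.389, 1.08, 1.386]
wrist_force: [-0.0, 0.3, 6.0]
width: 0.22
```

Call:
carry_out:
  offset:
    - [0, 0, 0]
    - [0, 0, 0]
    - [0, 0, 0]
    - [0, 0, 0]
    - [0, 0, 0]
  delta_rot:
    - [0, 0, 0]
    - [0, 0, 0]
    - [0, 0, 0]
    - [0, 0, 0]
    - [0, 0, 0]
  fingers: 0

```text
time: 4.32
tool_pos: [0.6585, 0.2554, 0.1067]
tcp_rot: [-1.388, 1.084, 1.389]
wrist_force: [0.1, -0.6, -0.7]
width: 0.501
```

```bash
python3 - <<'E'
from h import *
s=read_state();print(s['tool_pos'],s['wrist_force'],s['width']);print(Rn.from_rotvec(s['tcp_rot']).as_matrix().round(3))
save('w2','wrist')
E
```

```text
[0.65853527 0.25541698 0.10666434] [ 0.06112189 -0.5828074  -0.6556925 ] 0.50083814978352
[[-0.001 -0.97  -0.243]
 [-0.    -0.243  0.97 ]
 [-1.     0.001 -0.   ]]
```

View pics/w2.png

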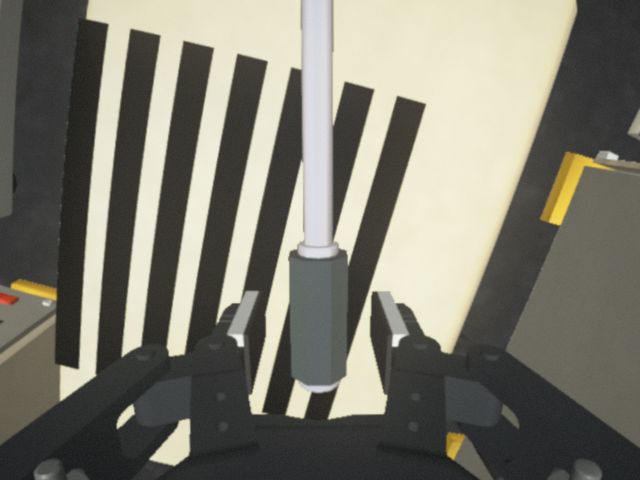

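The drift sits centred between the pads, but the first closing was too high, on the slanted upper flats. Going lower.

Call:
carry_out:
  offset:
    - [0.3, 0, 0]
    - [0.3, 0, 0]
    - [0, 0, 0]
    - [0, 0, 0]
    - [0, 0, 0]
  delta_rot:
    - [0, 0, 0]
    - [0, 0, 0]
    - [0, 0, 0]
    - [0, 0, 0]
    - [0, 0, 0]

```text
time: 4.78
tool_pos: [0.6588, 0.2556, 0.101]
tcp_rot: [-1.388, 1.083, 1.388]
wrist_force: [-0.1, 0.4, -0.7]
width: 0.5
```

Call:
carry_out:
  offset:
    - [0, 0, 0]
    - [0, 0, 0]
    - [0, 0, 0]
    - [0, 0, 0]
    - [0, 0, 0]
  delta_rot:
    - [0, 0, 0]
    - [0, 0, 0]
    - [0, 0, 0]
    - [0, 0, 0]
    - [0, 0, 0]
  fingers: -1
  newtons: 100

```text
time: 5.2
tool_pos: [0.6591, 0.2556, 0.1017]
tcp_rot: [-1.388, 1.082, 1.388]
wrist_force: [0.3, -0.5, 1.6]
width: 0.229
```

Call:
carry_out:
  offset:
    - [0, 0, 0]
    - [0, 0, 0]
    - [0, 0, 0]
    - [0, 0, 0]
    - [0, 0, 0]
  delta_rot:
    - [0, 0, 0]
    - [0, 0, 0]
    - [0, 0, 0]
    - [0, 0, 0]
    - [0, 0, 0]

```text
time: 5.62
tool_pos: [0.6591, 0.2557, 0.1016]
tcp_rot: [-1.388, 1.082, 1.388]
wrist_force: [-0.7, -1.2, 4.3]
width: 0.228
```

Call:
carry_out:
  offset:
    - [-1.0, 0, 0]
    - [-3.5, 0, 0]
    - [-4.1, 0, 0]
    - [-4.1, 0, 0]
    - [-4.1, 0, 0]
  delta_rot:
    - [0, 0, 0]
    - [0, 0, 0]
    - [0, 0, 0]
    - [0, 0, 0]
    - [0, 0, 0]

```text
time: 6.03
tool_pos: [0.6581, 0.2553, 0.2699]
tcp_rot: [-1.387, 1.085, 1.39]
wrist_force: [0.9, 0.3, -2.6]
width: 0.226
```

Call:
carry_out:
  offset:
    - [-3, 0, 0]
    - [0, 2.0, -3.6]
    - [0, 2.0, -3.6]
    - [0, 2.0, -3.6]
    - [0, 2.0, -3.6]
  delta_rot:
    - [0, 0, 0]
    - [0, 0, 0]
    - [0, 0, 0]
    - [0, 0, 0]
    - [0, 0, 0]

```text
time: 6.45
tool_pos: [0.6153, 0.0953, 0.299]
tcp_rot: [-1.389, 1.083, 1.389]
wrist_force: [0.9, -1.1, -1.6]
width: 0.226
```

Call:
carry_out:
  offset:
    - [0, 1.5, -3.2]
    - [0, 0, 0]
    - [0, 0, 0]
    - [0, 0, 0]
    - [0, 0, 0]
  delta_rot:
    - [6.2, 0, 0]
    - [6.3, 0, 0]
    - [0, 0, 0]
    - [0, 0, 0]
    - [0, 0, 0]

```text
time: 6.87
tool_pos: [0.6096, 0.0625, 0.299]
tcp_rot: [-1.232, 1.194, 1.233]
wrist_force: [0.1, 0.1, -2.5]
width: 0.225
```

```bash
python3 - <<'E'
from h import *
s=read_state();print(s['tool_pos'],s['wrist_force'],s['width'],s['q']);print(Rn.from_rotvec(s['tcp_rot']).as_matrix().round(3))
save('w3','wrist')
E
```

```text
[0.60959066 0.06254285 0.29898806] [ 0.06100215  0.12468457 -2.50709926] 0.2252343422644064 [ 6.13238097e-02  1.13100942e-01  1.65766316e+00  4.87948690e-04
  1.37124782e+00 -1.54064796e+00]
[[-0.    -1.    -0.031]
 [ 0.    -0.031  1.   ]
 [-1.     0.     0.   ]]
```

View pics/w3.png

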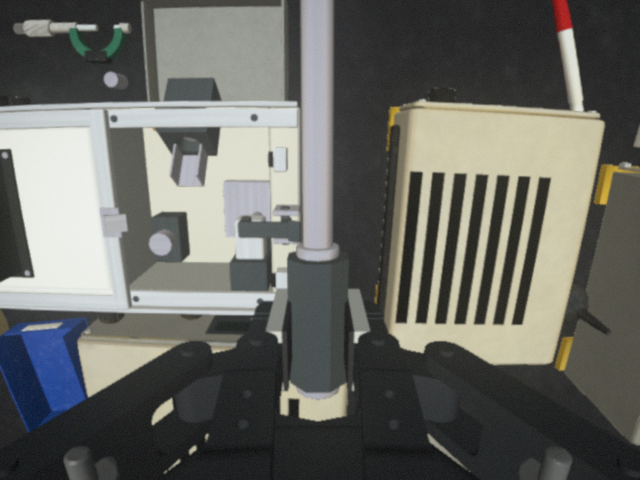

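Drift held straight along the image column (shaft 317, grip 318). Trough at about (188, 165), block at (192, 105), bin behind it, guard leading edge at x≈105–130. Enlarging the trough.

```bash
python3 - <<'E'
from h import *
z=load('w3')
for u,v in[(192,90),(180,110),(174,146),(207,148),(172,180),(201,182),(188,165),(200,118),(270,108),(130,115),(290,175)]: print(u,v,px(z,u,v).round(4))
cv2.imwrite('pics/c3.png',cv2.resize(z['im'][65:195,110:310,::-1],None,fx=4,fy=4,interpolation=cv2.INTER_CUBIC))
E
```

```text
192 90 [ 0.508  -0.0455  0.1059]
180 110 [ 0.5258 -0.0448  0.1397]
174 146 [ 0.5539 -0.0589  0.1182]
207 148 [ 0.5555 -0.0333  0.11  ]
172 180 [ 0.5941 -0.0958  0.0304]
201 182 [ 0.5829 -0.036   0.1229]
188 165 [ 0.5704 -0.0512  0.1081]
200 118 [ 0.5315 -0.0295  0.1397]
270 108 [0.523  0.0237 0.1356]
130 115 [ 0.5297 -0.0848  0.139 ]
290 175 [0.5739 0.0396 0.1344]
```

View pics/c3.png

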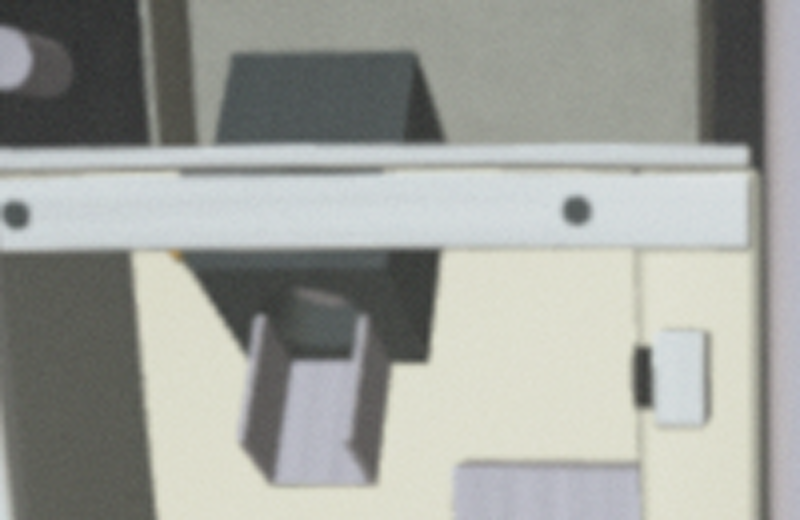

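```bash
python3 - <<'E'
from h import *
z=load('w3');f=lambda x,y:(110+x/4,65+y/4)
for n,x,y,h in[('railF L',50,151,.143),('railF R',740,147,.143),('railR L',50,250,.143),('railR R',740,247,.143),('mouth mid',311,316,.125),('tr end mid',303,443,.139),('Lwall top nr',262,316,.125),('Rwall top nr',363,316,.125),('LF end',245,443,.139),('RF end',350,443,.139),('floor near mid',320,360,.1),('floor end mid',323,484,.116)]:
    u,v=f(x,y);print(n,np.round((u,v),1),atz(z,u,v,h).round(4),px(z,u,v,0).round(4))
s=read_state();R=Rn.from_rotvec(s['tcp_rot']).as_matrix();p=s['tool_pos']
for v in(5,60,120,180,235,275,330,370):
    for u in (318,): print(v,(R.T@(px(z,u,v,1)-p)).round(4))
m=z['im'][:240].astype(int)
for v in(10,100,200): 
    r=m[v,280:360].sum(1);print(v,[int(280+i) for i in np.where(abs(np.diff(r))>60)[0]])
E
```

```text
railF L [122.5 102.8] [ 0.5208 -0.0881  0.143 ] [ 0.5209 -0.0877  0.1438]
railF R [295.  101.8] [0.5184 0.0432 0.143 ] [0.5184 0.0432 0.1429]
railR L [122.5 127.5] [ 0.5392 -0.0897  0.143 ] [ 0.5392 -0.0916  0.1393]
railR R [295.  126.8] [0.5365 0.0435 0.143 ] [0.5365 0.0433 0.1386]
mouth mid [187.8 144. ] [ 0.5518 -0.0449  0.125 ] [ 0.5525 -0.051   0.1064]
tr end mid [185.8 175.8] [ 0.576  -0.0432  0.139 ] [ 0.5791 -0.052   0.1133]
Lwall top nr [175.5 144. ] [ 0.5519 -0.0551  0.125 ] [ 0.5523 -0.058   0.117 ]
Rwall top nr [200.8 144. ] [ 0.5516 -0.0341  0.125 ] [ 0.5519 -0.0363  0.1176]
LF end [171.2 175.8] [ 0.5762 -0.055   0.139 ] [ 0.5769 -0.057   0.1335]
RF end [197.5 175.8] [ 0.5758 -0.0337  0.139 ] [ 0.5766 -0.0357  0.1323]
floor near mid [190. 155.] [ 0.5623 -0.0516  0.1   ] [ 0.5622 -0.0509  0.1024]
floor end mid [190.8 186. ] [ 0.5875 -0.0472  0.116 ] [ 0.5873 -0.0467  0.1174]
5 [-0.0108  0.1094  0.    ]
60 [-0.011   0.0929  0.    ]
120 [-0.013   0.0741 -0.    ]
180 [-0.0136  0.0546 -0.    ]
235 [-0.015   0.0357 -0.0001]
275 [-0.0209  0.0231 -0.0001]
330 [-0.022   0.0026 -0.0001]
370 [-0.0227 -0.0136 -0.0001]
10 [283, 299, 300, 301, 332, 333]
100 [284, 300, 301, 332, 333]
200 [297, 298, 299, 301, 302, 303, 331, 332]
```

Call:
carry_out:
  offset:
    - [0, 0, 0]
    - [0, 0, 0]
    - [0, 0, 0]
    - [0, 0, 0]
    - [0, 0, 0]
  delta_rot:
    - [0.7, 0, 0]
    - [0, 0, -7]
    - [0, 0, -7]
    - [0, 0, -7]
    - [0, 0, -7]

```text
time: 7.33
tool_pos: [0.6102, 0.0629, 0.3004]
tcp_rot: [-1.413, 0.826, 0.851]
wrist_force: [0.2, 0.3, -1.9]
width: 0.227
```

Call:
carry_out:
  offset:
    - [0, 0, 0]
    - [0, 0, 0]
    - [0, 0, 0]
    - [0, 0, 0]
    - [0, 0, 0]
  delta_rot:
    - [0, 0, -3.7]
    - [0, 0, 0]
    - [0, 0, 0]
    - [0, 0, 0]
    - [0, 0, 0]

```text
time: 7.75
tool_pos: [0.6112, 0.0622, 0.3008]
tcp_rot: [-1.429, 0.782, 0.804]
wrist_force: [0.7, -0.0, -1.7]
width: 0.223
```

```bash
cat >> h.py <<'E'
TIP=np.array([-.0038,.135,0]);DT=np.array([.0576,.9983,0])
YAW=np.radians(1.1);c35,s35=np.cos(np.radians(35)),np.sin(np.radians(35))
MX=np.array([np.cos(YAW),np.sin(YAW),0]);MY=np.array([-np.sin(YAW),np.cos(YAW),0]);Z=np.array([0,0,1.])
AX=c35*MX+s35*Z                      # up the bore
MOUTH=np.array([.553,-.0465,.115])
SX=s35*MX-c35*Z
def rep(target_t=None):
    s=read_state();R=Rn.from_rotvec(s['tcp_rot']).as_matrix();p=s['tool_pos']
    tip=p+R@TIP;d=R@DT;r=tip-(MOUTH-.055*AX)
    print('t',s['time'],'tcp',p.round(4),'F',s['wrist_force'].round(1),'w',round(s['width'],3))
    print('tip spout xyz mm',(np.array([r@SX,r@MY,r@AX])*1e3).round(1),'d in spout',np.round([d@SX,d@MY,d@AX],4))
    if target_t is not None:
        tgt=MOUTH+(target_t-.055)*AX
        print('shift cm',(R.T@(tgt-tip)*100).round(2))
E
python3 -c "
from h import *
rep(.11)"
```

```text
t 7.75 tcp [0.6112 0.0622 0.3008] F [ 0.7 -0.  -1.7] w 0.223
tip spout xyz mm [-129.1  107.9   76.4] d in spout [ 8.0e-04  2.7e-03 -1.0e+00]
shift cm [ 12.72  -4.12 -10.76]
```

Call:
carry_out:
  offset:
    - [0, -0.82, -2.15]
    - [0, -0.82, -2.15]
    - [0, -0.82, -2.15]
    - [0, -0.82, -2.15]
    - [0, -0.82, -2.15]
  delta_rot:
    - [0, 0, 0]
    - [0, 0, 0]
    - [0, 0, 0]
    - [0, 0, 0]
    - [0, 0, 0]

```text
time: 8.17
tool_pos: [0.6479, -0.0464, 0.3219]
tcp_rot: [-1.429, 0.782, 0.805]
wrist_force: [-0.2, 0.4, -2.2]
width: 0.226
```

Call:
carry_out:
  offset:
    - [2.5, 0, 0]
    - [2.5, 0, 0]
    - [2.5, 0, 0]
    - [1.2, 0, 0]
    - [0, 0, 0]
  delta_rot:
    - [0, 0, 0]
    - [0, 0, 0]
    - [0, 0, 0]
    - [0, 0, 0]
    - [0, 0, 0]

```text
time: 8.58
tool_pos: [0.6917, -0.0445, 0.2423]
tcp_rot: [-1.426, 0.787, 0.811]
wrist_force: [-0.8, 0.8, -2.5]
width: 0.23
```

```bash
python3 -c "
from h import *
rep(.095);save('w4','wrist')"
```

```text
t 8.5833 tcp [ 0.6917 -0.0445  0.2423] F [-0.8  0.8 -2.5] w 0.23
tip spout xyz mm [-37.3  -0.2 107.2] d in spout [-0.007   0.0035 -0.9999]
shift cm [3.8  0.97 0.02]
```

View pics/w4.png

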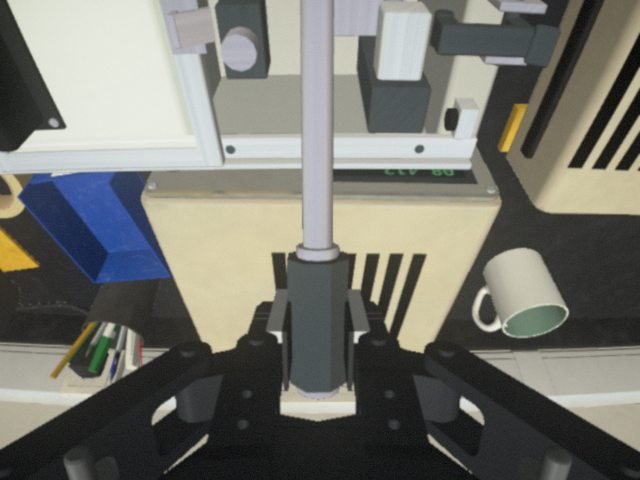

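Call:
carry_out:
  offset:
    - [1.2, 0.2, 0]
    - [1.2, 0.2, 0]
    - [1.0, 0.2, 0]
    - [0.4, 0.2, 0]
    - [0, 0.17, 0]
  delta_rot:
    - [0, 0, 0]
    - [0, 0, 0]
    - [0, 0, 0]
    - [0, 0, 0]
    - [0, 0, 0]

```text
time: 9.05
tool_pos: [0.7027, -0.044, 0.2073]
tcp_rot: [-1.428, 0.784, 0.807]
wrist_force: [-0.1, -1.0, -1.5]
width: 0.228
```

```bash
python3 -c "
from h import *
rep(.06);save('s2','scene');z=load('s2')
cv2.imwrite('pics/c4.png',cv2.resize(z['im'][140:290,240:400,::-1],None,fx=4,fy=4,interpolation=cv2.INTER_CUBIC))"
```

```text
t 9.05 tcp [ 0.7027 -0.044   0.2073] F [-0.1 -1.  -1.5] w 0.228
tip spout xyz mm [-1.6  0.1 96. ] d in spout [-0.0028  0.003  -1.    ]
shift cm [ 0.38  3.59 -0.02]
```

View pics/c4.png

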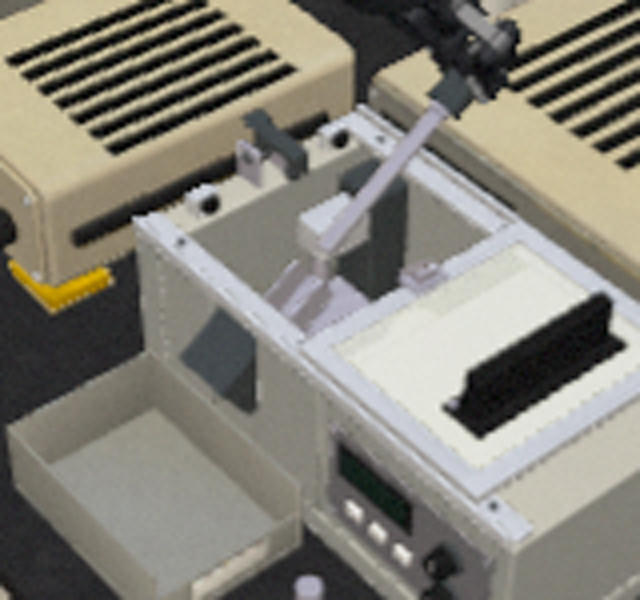

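Drift tip at crop (328, 248); its line extended runs centrally between the trough walls (mid (311, 271) → (284, 306)). Inserting.

Call:
carry_out:
  offset:
    - [0.2, 0.8, 0]
    - [0.05, 0.8, 0]
    - [0.05, 0.7, 0]
    - [0.04, 0.7, 0]
    - [0.04, 0.6, 0]
  delta_rot:
    - [0, 0, 0]
    - [0, 0, 0]
    - [0, 0, 0]
    - [0, 0, 0]
    - [0, 0, 0]

```text
time: 9.52
tool_pos: [0.6738, -0.0447, 0.1866]
tcp_rot: [-1.429, 0.783, 0.805]
wrist_force: [0.2, 0.3, -2.1]
width: 0.227
```

```bash
python3 -c "
from h import *
rep(.05)"
```

```text
t 9.5167 tcp [ 0.6738 -0.0447  0.1866] F [ 0.2  0.3 -2.1] w 0.227
tip spout xyz mm [-1.  -0.  60.5] d in spout [-5.0e-04  3.1e-03 -1.0e+00]
shift cm [0.16 1.04 0.  ]
```

Call:
carry_out:
  offset:
    - [0.1, 0.4, 0]
    - [0.03, 0.3, 0]
    - [0.02, 0.3, 0]
    - [0, 0, 0]
    - [0, 0, 0]
  delta_rot:
    - [0, 0, 0]
    - [0, 0, 0]
    - [0, 0, 0]
    - [0, 0, 0]
    - [0, 0, 0]

```text
time: 9.93
tool_pos: [0.6674, -0.0449, 0.1808]
tcp_rot: [-1.429, 0.782, 0.804]
wrist_force: [-0.4, -0.1, -1.2]
width: 0.228
```

```bash
python3 -c "
from h import *
rep(.03)"
```

```text
t 9.9333 tcp [ 0.6674 -0.0449  0.1808] F [-0.4 -0.1 -1.2] w 0.228
tip spout xyz mm [ 0.2 -0.1 51.9] d in spout [ 4.0e-04  3.1e-03 -1.0e+00]
shift cm [0.11 2.19 0.01]
```

Call:
carry_out:
  offset:
    - [0.03, 0.5, 0]
    - [0.03, 0.5, 0]
    - [0.02, 0.4, 0]
    - [0.02, 0.4, 0]
    - [0.02, 0.4, 0]
  delta_rot:
    - [0, 0, 0]
    - [0, 0, 0]
    - [0, 0, 0]
    - [0, 0, 0]
    - [0, 0, 0]

```text
time: 10.35
tool_pos: [0.6534, -0.0457, 0.1729]
tcp_rot: [-1.432, 0.775, 0.795]
wrist_force: [7.2, 1.3, 3.6]
width: 0.225
```

```bash
python3 -c "
from h import *
rep(.01)"
```

```text
t 10.35 tcp [ 0.6534 -0.0457  0.1729] F [7.2 1.3 3.6] w 0.225
tip spout xyz mm [ 0.1 -0.6 35.8] d in spout [ 0.0112  0.0037 -0.9999]
shift cm [0.11 2.57 0.05]
```

Call:
carry_out:
  offset:
    - [0.03, 0.6, 0]
    - [0.03, 0.6, 0]
    - [0.02, 0.5, 0]
    - [0.02, 0.5, 0]
    - [0.02, 0.4, 0]
  delta_rot:
    - [0, 0, 0]
    - [0, 0, 0]
    - [0, 0, 0]
    - [0, 0, 0]
    - [0, 0, 0]

```text
time: 10.77
tool_pos: [0.626, -0.0452, 0.1518]
tcp_rot: [-1.428, 0.784, 0.807]
wrist_force: [-0.4, 0.3, -1.9]
width: 0.229
```

```bash
python3 -c "
from h import *
rep(-.006)"
```

```text
t 10.7667 tcp [ 0.626  -0.0452  0.1518] F [-0.4  0.3 -1.9] w 0.229
tip spout xyz mm [-0.2  0.3  1.4] d in spout [-0.0028  0.0031 -1.    ]
shift cm [ 0.07  0.73 -0.03]
```

Call:
carry_out:
  offset:
    - [0.04, 0.4, 0]
    - [0.03, 0.35, 0]
    - [0, 0, 0]
    - [0, 0, 0]
    - [0, 0, 0]
  delta_rot:
    - [0, 0, 0]
    - [0, 0, 0]
    - [0, 0, 0]
    - [0, 0, 0]
    - [0, 0, 0]

```text
time: 11.18
tool_pos: [0.6219, -0.0456, 0.1491]
tcp_rot: [-1.429, 0.782, 0.804]
wrist_force: [0.2, -0.2, -2.2]
width: 0.228
```

```bash
python3 -c "
from h import *
rep(.12);save('s3','scene');z=load('s3')
cv2.imwrite('pics/c5.png',cv2.resize(z['im'][170:310,230:370,::-1],None,fx=4,fy=4,interpolation=cv2.INTER_CUBIC))"
```

```text
t 11.1833 tcp [ 0.6219 -0.0456  0.1491] F [ 0.2 -0.2 -2.2] w 0.228
tip spout xyz mm [ 0.1 -0.  -3.6] d in spout [ 5.e-04  3.e-03 -1.e+00]
shift cm [ -0.71 -12.34   0.04]
```

View pics/c5.png

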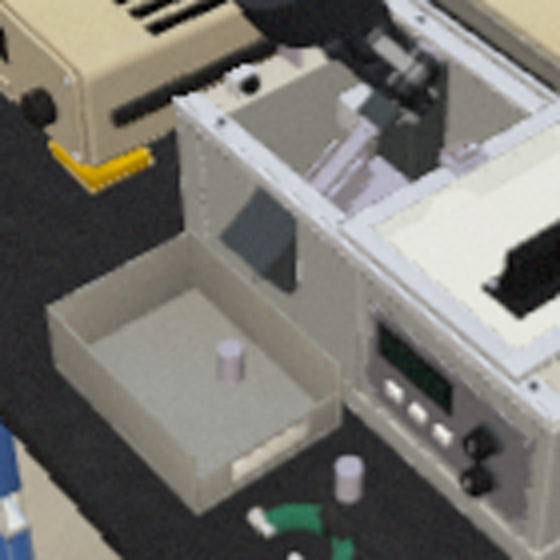

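Pin stands in the bin at crop (228, 360); bin unmoved. Withdrawing.

Call:
carry_out:
  offset:
    - [-0.14, -2.4, 0]
    - [-0.14, -2.5, 0]
    - [-0.14, -2.5, 0]
    - [-0.14, -2.5, 0]
    - [-0.14, -2.5, 0]
  delta_rot:
    - [0, 0, 0]
    - [0, 0, 0]
    - [0, 0, 0]
    - [0, 0, 0]
    - [0, 0, 0]

```text
time: 11.65
tool_pos: [0.7247, -0.044, 0.221]
tcp_rot: [-1.429, 0.782, 0.804]
wrist_force: [0.4, 0.0, -1.0]
width: 0.226
```

Call:
carry_out:
  offset:
    - [-2.2, 0, 0]
    - [-2.2, 0, 0]
    - [-2.2, 0, 0]
    - [-2.2, 0, 0]
    - [-2.2, 0, 0]
  delta_rot:
    - [0, 0, 0]
    - [0, 0, 0]
    - [0, 0, 0]
    - [0, 0, 0]
    - [0, 0, 0]

```text
time: 12.07
tool_pos: [0.6653, -0.0448, 0.3145]
tcp_rot: [-1.429, 0.783, 0.805]
wrist_force: [1.4, -0.0, -1.0]
width: 0.228
```

Call:
carry_out:
  offset:
    - [0, 0, 2]
    - [0, 0, 2]
    - [0, 0, 2]
    - [0, 0, 2]
    - [0, 0, 2]
  delta_rot:
    - [0, 0, 6.34]
    - [0, 0, 6.34]
    - [0, 0, 6.34]
    - [0, 0, 6.34]
    - [0, 0, 6.34]

```text
time: 12.48
tool_pos: [0.665, 0.0562, 0.3158]
tcp_rot: [-1.22, 1.203, 1.221]
wrist_force: [0.0, -0.7, -1.7]
width: 0.226
```

Call:
carry_out:
  offset:
    - [0, 0, 2]
    - [0, 0, 2]
    - [0, 0, 2]
    - [0, 0, 2]
    - [0, 0, 2]
  delta_rot:
    - [-6.6, 0, 0]
    - [-6.6, 0, 0]
    - [0, 0, 0]
    - [0, 0, 0]
    - [0, 0, 0]

```text
time: 12.9
tool_pos: [0.6472, 0.1544, 0.3134]
tcp_rot: [-1.388, 1.082, 1.387]
wrist_force: [-0.7, -0.3, -1.5]
width: 0.228
```

```bash
cat >>h.py <<'E'
def go(tgt,rv=None):
    s=read_state();R=Rn.from_rotvec(s['tcp_rot']);print('tcp',s['tool_pos'].round(4),'F',s['wrist_force'].round(1),'w',round(s['width'],3))
    print('shift cm',(R.inv().apply(np.array(tgt)-s['tool_pos'])*100).round(2))
    if rv is not None: print('turn deg',np.degrees((R.inv()*Rn.from_rotvec(rv)).as_rotvec()).round(2))
E
python3 -c "
from h import *
go([.6591,.2556,.1025],[-1.388,1.082,1.388])"
```

```text
tcp [0.6472 0.1544 0.3134] F [-0.7 -0.3 -1.5] w 0.228
shift cm [21.09 -3.6   9.53]
turn deg [-0.01 -0.02  0.03]
```

Call:
carry_out:
  offset:
    - [0, -0.9, 2.4]
    - [0, -0.9, 2.4]
    - [0, -0.9, 2.4]
    - [0, -0.9, 2.33]
    - [0, 0, 0]
  delta_rot:
    - [0, 0, 0]
    - [0, 0, 0]
    - [0, 0, 0]
    - [0, 0, 0]
    - [0, 0, 0]

```text
time: 13.32
tool_pos: [0.6587, 0.2596, 0.3132]
tcp_rot: [-1.389, 1.077, 1.391]
wrist_force: [0.5, -0.6, -2.1]
width: 0.226
```

Call:
carry_out:
  offset:
    - [3.5, 0, 0]
    - [3.5, 0, 0]
    - [3.5, 0, 0]
    - [3.5, 0, 0]
    - [3.0, 0, 0]
  delta_rot:
    - [0, 0, 0]
    - [0, 0, 0]
    - [0, 0, 0]
    - [0, 0, 0]
    - [0, 0, 0]

```text
time: 13.73
tool_pos: [0.658, 0.2539, 0.141]
tcp_rot: [-1.388, 1.083, 1.388]
wrist_force: [0.6, 0.1, -2.0]
width: 0.224
```

Call:
carry_out:
  offset:
    - [1.5, 0, 0]
    - [1.0, 0, 0]
    - [0.7, 0, 0]
    - [0, 0, 0]
    - [0, 0, 0]
  delta_rot:
    - [0, 0, 0]
    - [0, 0, 0]
    - [0, 0, 0]
    - [0, 0, 0]
    - [0, 0, 0]

```text
time: 14.15
tool_pos: [0.6597, 0.2547, 0.1134]
tcp_rot: [-1.389, 1.08, 1.386]
wrist_force: [0.6, -0.8, -1.3]
width: 0.227
```

```bash
python3 -c "
from h import *
go([.6591,.2556,.1025],[-1.388,1.082,1.388])"
```

```text
tcp [0.6597 0.2547 0.1134] F [ 0.6 -0.8 -1.3] w 0.227
shift cm [1.09 0.04 0.1 ]
turn deg [-0.02 -0.01  0.14]
```

Call:
carry_out:
  offset:
    - [0.4, 0, 0]
    - [0.3, 0, 0]
    - [0.2, 0, 0]
    - [0.1, 0, 0]
    - [0, 0, 0]
  delta_rot:
    - [0, 0, 0]
    - [0, 0, 0]
    - [0, 0, 0]
    - [0, 0, 0]
    - [0, 0, 0]

```text
time: 14.57
tool_pos: [0.6585, 0.2544, 0.102]
tcp_rot: [-1.388, 1.082, 1.388]
wrist_force: [0.8, 0.2, -1.4]
width: 0.224
```

Call:
carry_out:
  offset:
    - [0, 0, 0]
    - [0, 0, 0]
    - [0, 0, 0]
    - [0, 0, 0]
    - [0, 0, 0]
  delta_rot:
    - [0, 0, 0]
    - [0, 0, 0]
    - [0, 0, 0]
    - [0, 0, 0]
    - [0, 0, 0]
  fingers: 0.2

```text
time: 14.98
tool_pos: [0.6585, 0.2544, 0.1019]
tcp_rot: [-1.388, 1.082, 1.388]
wrist_force: [0.0, 0.0, -0.3]
width: 0.6
```

Call:
carry_out:
  offset:
    - [-1, 0, 0]
    - [-2, 0, 0]
    - [-4, 0, 0]
    - [-4, 0, 0]
    - [-4, 0, 0]
  delta_rot:
    - [0, 0, 0]
    - [0, 0, 0]
    - [0, 0, 0]
    - [0, 0, 0]
    - [0, 0, 0]

```text
time: 15.4
tool_pos: [0.6578, 0.2542, 0.2534]
tcp_rot: [-1.388, 1.083, 1.389]
wrist_force: [1.3, 0.0, 1.0]
width: 0.602
```

Call:
carry_out:
  offset:
    - [-2, 0, 0]
    - [-2, 0, 0]
    - [0, 0, 0]
    - [0, 0, 0]
    - [0, 0, 0]
  delta_rot:
    - [6.6, 0, 0]
    - [6.6, 0, 0]
    - [0, 0, 0]
    - [0, 0, 0]
    - [0, 0, 0]

```text
time: 15.82
tool_pos: [0.6577, 0.2541, 0.2905]
tcp_rot: [-1.222, 1.202, 1.223]
wrist_force: [-0.1, -1.3, -0.7]
width: 0.6
```

```bash
python3 - <<'E'
from h import *
go([.6,-.26,.30]);save('w5','wrist')
z=load('w5')
cv2.imwrite('pics/w5.png',z['im'][:,:,::-1])
E
```

```text
tcp [0.6577 0.2541 0.2905] F [-0.1 -1.3 -0.7] w 0.6
shift cm [ -0.92   6.7  -51.3 ]
```

View pics/w5.png

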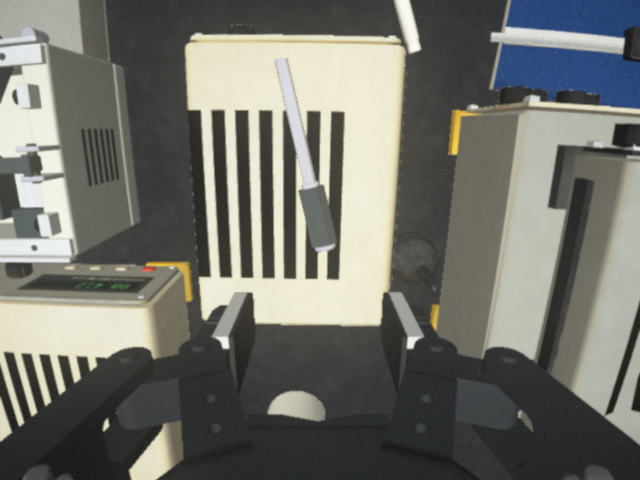

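Drift lies flat on the instrument, tip (282, 62), grip (318, 215). Now to the guard.

Call:
carry_out:
  offset:
    - [0, 1, -4]
    - [0, 1, -4]
    - [0, 1, -4]
    - [0, 1, -4]
    - [0, 1, -4]
  delta_rot:
    - [0, 0, 0]
    - [0, 0, 0]
    - [0, 0, 0]
    - [0, 0, 0]
    - [0, 0, 0]

```text
time: 16.28
tool_pos: [0.6095, 0.052, 0.2887]
tcp_rot: [-1.22, 1.204, 1.225]
wrist_force: [0.7, -1.1, -0.6]
width: 0.6
```

Call:
carry_out:
  offset:
    - [0, 0.5, -4]
    - [0, 0, -4]
    - [0, 0, -4]
    - [0, 0, -4]
    - [0, 0, -4]
  delta_rot:
    - [0, 0, 0]
    - [0, 0, 0]
    - [0, 0, 0]
    - [0, 0, 0]
    - [0, 0, 0]

```text
time: 16.7
tool_pos: [0.608, -0.148, 0.289]
tcp_rot: [-1.219, 1.203, 1.225]
wrist_force: [0.2, 0.1, 0.0]
width: 0.599
```

Call:
carry_out:
  offset:
    - [0, 0, -3]
    - [0, 0, -2]
    - [0, 0, 0]
    - [0, 0, 0]
    - [0, 0, 0]
  delta_rot:
    - [0, 0, 0]
    - [0, 0, 0]
    - [0, 0, 0]
    - [0, 0, 0]
    - [0, 0, 0]

```text
time: 17.12
tool_pos: [0.6096, -0.1957, 0.2897]
tcp_rot: [-1.218, 1.202, 1.224]
wrist_force: [-0.5, 0.1, -0.2]
width: 0.596
```

```bash
python3 - <<'E'
from h import *
save('w6','wrist');z=load('w6')
v,u=np.mgrid[0:480:2,0:640:2];v=v.ravel();u=u.ravel();k=z['d'][v,u]>0;v=v[k];u=u[k]
n=cv2.undistortPoints(np.stack([u,v],1).astype(float)[:,None],z['K'],z['D'])[:,0]
dd=z['d'][v,u];P=np.c_[n*dd[:,None],dd]@z['M'][:3,:3].T+z['M'][:3,3]
m=(P[:,2]>.172)&(P[:,2]<.183)&(P[:,0]>.5)&(P[:,0]<.72)&(abs(P[:,1]+.2)<.1)
Q=P[m];print(m.sum(),Q.min(0),Q.max(0),np.median(Q,0))
l=np.polyfit(Q[:,0],Q[:,1],1);print(l)
x=(Q[:,0].min()+Q[:,0].max())/2
go([x,np.polyval(l,x),.158])
E
```

```text
556 [ 0.5614231  -0.20517334  0.17245727] [ 0.6584407  -0.19290018  0.17906914] [ 0.60571312 -0.19886702  0.17698002]
[ 0.01867875 -0.21009359]
tcp [ 0.6098 -0.1952  0.2902] F [ 0.  -0.2  0.7] w 0.597
shift cm [13.22 -0.03 -0.37]
```

Call:
carry_out:
  offset:
    - [3.0, 0, -0.2]
    - [3.0, 0, -0.17]
    - [3.0, 0, 0]
    - [2.5, 0, 0]
    - [1.3, 0, 0]
  delta_rot:
    - [0, 0, 0]
    - [0, 0, 0]
    - [0, 0, 0]
    - [0, 0, 0]
    - [0, 0, 0]

```text
time: 17.58
tool_pos: [0.6081, -0.1976, 0.1593]
tcp_rot: [-1.218, 1.203, 1.228]
wrist_force: [0.0, 0.5, -1.1]
width: 0.599
```

Call:
carry_out:
  offset:
    - [0.3, 0, 0]
    - [0, 0, 0]
    - [0, 0, 0]
    - [0, 0, 0]
    - [0, 0, 0]
  delta_rot:
    - [0, 0, 0]
    - [0, 0, 0]
    - [0, 0, 0]
    - [0, 0, 0]
    - [0, 0, 0]
  fingers: -1
  newtons: 50

```text
time: 18.0
tool_pos: [0.6117, -0.2, 0.1628]
tcp_rot: [-1.223, 1.2, 1.218]
wrist_force: [0.6, 1.4, 0.8]
width: 0.124
```

Call:
carry_out:
  offset:
    - [0, 0, 0]
    - [0, 0, 0]
    - [0, 0, 0]
    - [0, 0, 0]
    - [0, 0, 0]
  delta_rot:
    - [0, 0, 0]
    - [0, 0, 0]
    - [0, 0, 0]
    - [0, 0, 0]
    - [0, 0, 0]

```text
time: 18.42
tool_pos: [0.6117, -0.2005, 0.1627]
tcp_rot: [-1.223, 1.2, 1.218]
wrist_force: [0.2, 2.6, 5.3]
width: 0.126
```

Call:
carry_out:
  offset:
    - [0, 0, 1.2]
    - [0, 0, 2]
    - [0, 0, 2]
    - [0, 0, 2]
    - [0, 0, 2]
  delta_rot:
    - [0, 0, 0]
    - [0, 0, 0]
    - [0, 0, 0]
    - [0, 0, 0]
    - [0, 0, 0]

```text
time: 18.83
tool_pos: [0.6099, -0.109, 0.1627]
tcp_rot: [-1.224, 1.202, 1.217]
wrist_force: [-0.7, -3.2, 6.3]
width: 0.124
```

Call:
carry_out:
  offset:
    - [0, 0, 1]
    - [0, 0, 1]
    - [0, 0, 0.5]
    - [0, 0, 0.5]
    - [0, 0, 0.5]
  delta_rot:
    - [0, 0, 0]
    - [0, 0, 0]
    - [0, 0, 0]
    - [0, 0, 0]
    - [0, 0, 0]

```text
time: 19.25
tool_pos: [0.6093, -0.0766, 0.1627]
tcp_rot: [-1.228, 1.205, 1.216]
wrist_force: [-0.9, -20.7, 4.1]
width: 0.122
```

Call:
carry_out:
  offset:
    - [0, 0, 0.3]
    - [0, 0, 0.3]
    - [0, 0, 0.3]
    - [0, 0, 0.2]
    - [0, 0, 0]
  delta_rot:
    - [0, 0, 0]
    - [0, 0, 0]
    - [0, 0, 0]
    - [0, 0, 0]
    - [0, 0, 0]

```text
time: 19.67
tool_pos: [0.6093, -0.0763, 0.1627]
tcp_rot: [-1.242, 1.217, 1.208]
wrist_force: [-0.8, -40.8, 3.0]
width: 0.128
```

At the bumper. Easing off, releasing, rising and checking.

Call:
carry_out:
  offset:
    - [0, 0, -0.5]
    - [0, 0, -0.5]
    - [0, 0, -0.3]
    - [0, 0, 0]
    - [0, 0, 0]
  delta_rot:
    - [0, 0, 0]
    - [0, 0, 0]
    - [0, 0, 0]
    - [0, 0, 0]
    - [0, 0, 0]

```text
time: 20.08
tool_pos: [0.6093, -0.0768, 0.1627]
tcp_rot: [-1.223, 1.202, 1.217]
wrist_force: [-2.2, -3.9, 7.5]
width: 0.123
```

Call:
carry_out:
  offset:
    - [0, 0, 0]
    - [0, 0, 0]
    - [0, 0, 0]
    - [0, 0, 0]
    - [0, 0, 0]
  delta_rot:
    - [0, 0, 0]
    - [0, 0, 0]
    - [0, 0, 0]
    - [0, 0, 0]
    - [0, 0, 0]
  fingers: 0.2

```text
time: 20.5
tool_pos: [0.6081, -0.0749, 0.1601]
tcp_rot: [-1.22, 1.202, 1.221]
wrist_force: [-0.0, -0.9, 0.7]
width: 0.602
```

Call:
carry_out:
  offset:
    - [-2, 0, 0]
    - [-3, 0, 0]
    - [-3, 0, 0]
    - [-3, 0, 0]
    - [-2, 0, 0]
  delta_rot:
    - [0, 0, 0]
    - [0, 0, 0]
    - [0, 0, 0]
    - [0, 0, 0]
    - [0, 0, 0]

```text
time: 20.92
tool_pos: [0.6093, -0.0751, 0.2939]
tcp_rot: [-1.223, 1.2, 1.218]
wrist_force: [0.8, 0.0, -0.1]
width: 0.6
```

Call:
carry_out:
  offset:
    - [0, 0, 0]
    - [0, 0, 0]
    - [0, 0, 0]
    - [0, 0, 0]
    - [0, 0, 0]
  delta_rot:
    - [0, 0, 0]
    - [0, 0, 0]
    - [0, 0, 0]
    - [0, 0, 0]
    - [0, 0, 0]

```text
time: 21.33
tool_pos: [0.6074, -0.075, 0.2883]
tcp_rot: [-1.218, 1.204, 1.224]
wrist_force: [0.8, -0.1, -0.4]
width: 0.602
```

```bash
python3 - <<'E'
from h import *
save('w7','wrist');save('s4','scene');z=load('w7')
v,u=np.mgrid[0:480:2,0:640:2];v=v.ravel();u=u.ravel();k=z['d'][v,u]>0;v=v[k];u=u[k]
n=cv2.undistortPoints(np.stack([u,v],1).astype(float)[:,None],z['K'],z['D'])[:,0]
dd=z['d'][v,u];P=np.c_[n*dd[:,None],dd]@z['M'][:3,:3].T+z['M'][:3,3]
m=(P[:,2]>.172)&(P[:,2]<.183)&(P[:,0]>.5)&(P[:,0]<.72)&(abs(P[:,1]+.1)<.1)
Q=P[m];l=np.polyfit(Q[:,0],Q[:,1],1);print(m.sum(),np.polyval(l,.61))
a=cv2.resize(z['im'][0:330,150:480,::-1],(400,400));b=load('s4')['im'][120:310,230:420,::-1]
cv2.imwrite('pics/f.png',np.hstack([a,cv2.resize(b,(400,400),interpolation=cv2.INTER_CUBIC)]))
E
```

```text
580 -0.07683501452744851
```

View pics/f.png

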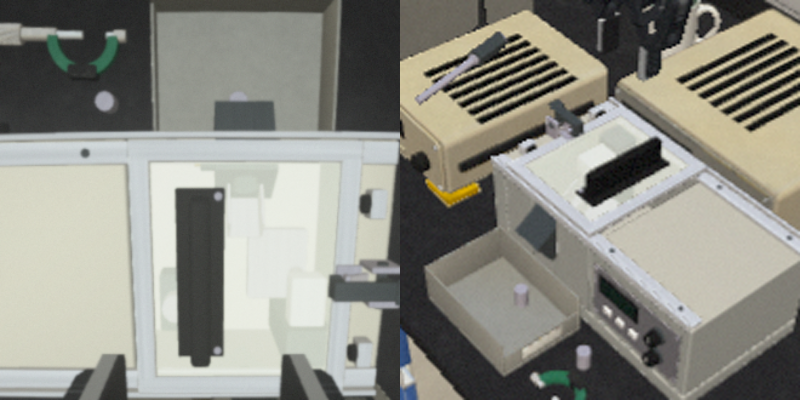

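Guard's leading edge sits at the black bumpers (363, 203) and (352, 350), the hook over the strike (340, 285); pin in the bin, drift flat. A numeric check of the hook's height before and after:

```bash
python3 - <<'E'
from h import *
for f in('w3','w7'):
    z=load(f);v,u=np.mgrid[0:480,0:640];v=v.ravel();u=u.ravel();k=z['d'][v,u]>0;v=v[k];u=u[k]
    n=cv2.undistortPoints(np.stack([u,v],1).astype(float)[:,None],z['K'],z['D'])[:,0]
    dd=z['d'][v,u];P=np.c_[n*dd[:,None],dd]@z['M'][:3,:3].T+z['M'][:3,3];I=z['im'][v,u].sum(1)
    for y in np.arange(.0,.05,.006):
        m=(abs(P[:,0]-.613)<.02)&(abs(P[:,1]-y)<.003)&(P[:,2]>.12)&(P[:,2]<.2)&(I<260)
        if m.sum()>5: print(f,round(y,3),m.sum(),P[m].mean(0).round(4))
E
```

```text
w3 0.006 24 [0.605  0.0073 0.1622]
w3 0.012 20 [0.6052 0.0107 0.1637]
w3 0.036 25 [0.6045 0.0372 0.1637]
w3 0.042 27 [0.6049 0.0404 0.1645]
w3 0.048 45 [0.6108 0.0493 0.1719]
w7 0.0 31 [0.6099 0.0028 0.1644]
w7 0.006 84 [0.6078 0.0049 0.1639]
w7 0.012 8 [0.609  0.0123 0.1676]
w7 0.018 39 [0.6099 0.0188 0.1694]
w7 0.024 80 [0.6101 0.0243 0.1692]
w7 0.03 119 [0.6099 0.0302 0.1691]
w7 0.036 190 [0.6074 0.036  0.165 ]
w7 0.042 216 [0.6096 0.0422 0.1702]
w7 0.048 133 [0.6101 0.0469 0.1733]
```

```bash
python3 -c "
from h import *
print(finish_job(), read_state()['time'])"
```

```text
the job is handed in; nothing more can be done
the job is handed in; nothing more can be done
```

The job is done and handed in at about 21.5 s on the robot's clock. I drove the pin out of the spout with the drift, laid the drift back on the beige instrument and shut the guard onto its latch.

**What my last checks showed:**
- **Pin:** it stands upright in the bin. The bin looks to be where it started in the pictures.
- **Drift:** it lies flat on the instrument and is let go.
- **Guard:** it moved about 122–124 mm and stopped hard against its bumpers, with about 41 N at the wrist on the last push. After release it stayed within about 1 mm.
- **Latch:** the hook's top reads level, within about 2 mm of its height before. The earlier view was partly hidden by the drift, so I take it as down from the level top and the hard stop.
- **Bystanders:** the micrometer and the good pin look undisturbed in the last picture. I did not look at the weight and hex key again, but the arm never went near them.

My first grasp of the drift was too high on its grip, so I opened, went 6 mm lower and gripped again. The job hand-in gave no verdict.

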